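# Flip the short stop up and feed the strip to the long stop

## Task

The last short piece has been sawn at the guide; set the pine strip up for a longer cut. Push the counterweighted flip stop (the arm with the red cross handle) up past its balance point so that it stays thrown back by itself, then push the strip along its track until its end butts against the dark end stop. Only push, gently, with the fingers: do not grip the stop or pick up the strip, and leave the cut pieces, pencil and tape measure where they are.

Things in the scene. Friction and masses are not known exactly. Their poses are not given: they have to be found in the camera images.
- saw_guide: Wooden saw guide screwed to the bench. Origin: underside of its 18 mm plywood base, below the track's centre line; y along the track in the feed direction, x across, away from the robot. Base spans x -65..+125, y -200..+190 mm. Track floor z 18, between a low front rail (x -45..-27, top z 30) and the rear fence (x +27..+47, top z 63), both as long as the base, with a saw slot at y +30.
- end_stop_face (a point): Middle of the dark wooden end stop's face that the strip must butt against; in saw_guide at x 0, y +140, z +28 mm. The stop fills the track's width, 36 mm long, top at z 46, with a black knob on it up to z 66 mm. Axes as saw_guide.
- flip_hinge (a point): Middle of the flip stop's hinge axis, between two wooden cheeks behind the fence; in saw_guide at x +67, y +73, z +82 mm. The axis runs along saw_guide's y. A dark steel counterweight (40 x 18 x 36 mm) sits on the arm's tail just behind the hinge, as wide as the arm. Axes as saw_guide; it does not move.
- flip_stop (a joint): Angle of the flip stop, rad. 0 = down: oak arm level over fence and track, pointing to the robot; a 6 mm aluminium blade hangs from it into the track and bars the strip (face at saw_guide y +70 mm). Grows as the handle goes up and over, away from the robot. Balances near 0.8: below that it drops again, beyond it falls on to its rest at 1.6 (arm upright). 1 N at the handle moves it.
- flip_handle (a point): Centre of the flip stop's cross handle, a bar along saw_guide's y, 80 mm long, 16 mm thick, red sleeves on both ends, on a 9 mm steel lever bent up from the arm's front end. Down: 130 mm nearer the robot than the hinge axis and 100 mm above it, 182 mm above the bench, free all round. It swings about the hinge on a radius of 164 mm. Axes turn with the arm; at angle 0 as saw_guide.
- pine_strip: The work: loose pine strip 50 x 160 x 20 mm (x, y, z), about 80 g, lying flat lengthwise in the track with 2 mm play each side. Origin at the centre of its underside. It starts with its leading (+y) end 10 to 80 mm short of the flip stop's blade; pushed home, its centre is 80 mm short of the end stop's face.
- cut_piece_a: Bystander: pine piece 40 x 50 x 20 mm sawn off before, on the bench beyond the end stop. Origin at the centre of its underside.
- cut_piece_b: Bystander: a second such piece, 40 x 50 x 20 mm. Origin at the centre of its underside.
- pencil: Bystander: flat red carpenter pencil 14 x 128 x 8 mm on the bench. Origin at the centre of its underside.
- tape: Bystander: tape measure 36 x 87 x 64 mm standing on the bench in front of the guide's infeed end (a tall drill press stands farther right). Origin at the centre of its underside.

How it is judged:
On the way, in this order (a step that is already met when the one before it is completed fails the run):
1. the flip stop is thrown back past its balance point while the strip still lies short of where its blade hung (value of joint flip_stop above 1.45 rad and y of pine_strip in the frame of saw_guide below -0.003 m), for 0.2 s.
2. the strip is pushed up to the end stop (y of pine_strip in the frame of saw_guide above 0.056 m), for 0.2 s.
At the end, for the whole second after the job is handed in: The flip stop stays thrown back by itself (angle over 1.45 rad, at rest), and the strip lies flat in the track, at rest, with its leading end less than 4 mm from the end stop (value of joint flip_stop above 1.45 rad and y of pine_strip in the frame of saw_guide above 0.056 m and x of pine_strip in the frame of saw_guide between -0.006 and 0.006 m and z of pine_strip in the frame of saw_guide below 0.022 m and angle between pine_strip's own z axis and vertical below 0.05 rad and linear speed of pine_strip below 0.01 m/s and velocity of joint flip_stop below 0.05 rad/s); the robot touches nothing.
It fails at once if the strip is lifted or tipped out of the track (z of pine_strip in the frame of saw_guide above 0.03 m or angle between pine_strip's own z axis and vertical above 0.2 rad).
It fails at once if the flip stop is gripped or rammed: the fingers press on it with over 30 N (contact force between the fingers and flip_stop above 30 N).
It fails at once if a cut piece, the pencil or the tape measure is moved more than 25 mm (distance of any of cut_piece_a, cut_piece_b, pencil, tape from where it was at the start of the episode above 0.025 m).
It also fails if it takes over 48 s, if anything falls off the work surface, if the arm or the gripper's body presses on something with over 40 N, if the wrist force passes 120 N, or if a joint passes its speed limit or range.

## Robot

A 6-joint arm with a two-finger parallel gripper is mounted at the origin on a cart in front of the work surface, level with it; the furniture and walls round the work are solid. World frame = base frame: x ahead of the robot, y to its left, z up, the work surface at z = 0. Lengths are in m, angles in rad, forces in N, time in s.
With the tool pointing down it reaches from about 0.275 to 1 m from the base axis. Payload 8.4 kg.
Tool frame: the origin (TCP) lies midway between the tips of the shut fingers; the grasp point (between the pads) lies 19 mm behind it; z points along the fingers, y is the direction in which the jaws open and shut (so a half turn about z gives the same grasp; the last joint's range is limited). The gripper opens to 85 mm and grips with 20 to 120 N. Pads are 22 mm wide; open, the fingers measure 114 mm over their backs; the gripper's body (76 mm by 85 mm) begins 54 mm behind the grasp point. The pads swing forward as they close: fully open they stand 13 mm farther back than shut.
Start: joints at [-1.255, 0.353, 1.633, -0, 1.155, -0.002], TCP at [0.195, -0.594, 0.231] pointing down, gripper open.
Joint ranges: [-2.63, 2.63], [-0.92, 2.1], [0.06, 2.66], [-1.3, 4.44], [0, 2.69], [-3.02, 3.02]. Speed limits (rad/s): [2.22, 2.22, 2.79, 3.14, 3.14, 3.14].

## Interface

Orientations are given as a rotation vector (axis times angle).
In Python, from plant import env gives the robot as it stands.
- The arm moves only by the shell command python3 -m crank 'ROWS' [OPENING] [FORCE]. ROWS is JSON, a list of rows, each a list of 2 entries, a list of its own where there are three numbers: the shift along the tool's x, y, z in mm, then the turn, a rotation vector about the tool's x, y, z in rad. In form: [[[dx, dy, dz], [rx, ry, rz]], ...]. A call has 1 to 12 rows; each row is the pose to reach, as a shift and turn from the pose commanded when the call began, along the tool's axes at that moment; what a row does not reach only later rows make up. A row lasts 1/12 s, in which the tool goes at most 41.7 mm and 7.16 degrees, less where a joint would pass 70% of its speed; a pose out of reach is approached as far as the arm can. A call with a gripper value outside its range is refused whole. OPENING is the finger opening in mm, from 0 to 85.4, set as the call begins (- or left out, the last holds). The fingers move at their own pace and stop on an object; FORCE is the grip in N (left out, the last holds). Time passes only in rows, so rows that repeat a pose let the fingers close. It gives the time, the measured TCP pose, the force and the opening at its end, in the units of the state.
- env.get_state(): the state, without advancing time (a new reading comes with each control period).
- env.grab_frame(name): name is "scene" or "top"; returns (picture, depth): 480x640x3 uint8, blue, green, red; 480x640 float32, m along the optical axis (not along the pixel's ray), 0 where there is no reading.
- env.get_calibration(name): a dict with "vfov" (degrees; the focal length in pixels is half the picture's height over the tangent of half this angle, whatever the lens; pixels are square), "cx", "cy" (the principal point, pixels), "cam_to_world" (4x4, takes a point from camera to world coordinates). Camera axes: x right, y down, z forward; pixel columns grow to the right and rows downward; lengths in m; the calibration is good to about 2 mm. A picture is of the moment at which its call begins. get_calibration takes no time and is no camera call.
- env.close_job(): hands the job in, once; it reports no verdict.
The state is a dict: "time": time; "joint_positions": joint angles; "joint_velocities": joint speeds; "joint_torque": joint torques, N m; "position": TCP position; "orientation": TCP orientation; "force": force on the tool from outside, world axes, zero at the start; "wrist_torque": the same for the moment, N m; "gripper_width": finger opening in m.
Only numpy, scipy, OpenCV 4.12 (cv2) and the standard library are available. Lean on these libraries where they do the work, as an engineer would, in place of code of your own. Each camera call takes 0.05 s, during which the arm holds its last target.

## Working session

There is one attempt and no reset: what is moved stays moved. The work goes in short steps, Python scripts to look and compute and a shell command to move; the robot and the scene stay as the last step left them, time stands still between calls to the robot, and variables do not carry over. Pictures are saved under pics/ and viewed, and the job is handed in when it is done.

```bash
mkdir -p pics; ls
cat > h.py <<'E'
from plant import env
import numpy as np,cv2
def grab(n,tag):
    p,d=env.grab_frame(n); cv2.imwrite(f'pics/{tag}.png',p); np.save(f'pics/{tag}.npy',d); return p,d
def world(n,d,u,v,z=None):
    c=env.get_calibration(n); f=240/np.tan(np.radians(c['vfov'])/2); T=np.array(c['cam_to_world'])
    r=np.array([(u-c['cx'])/f,(v-c['cy'])/f,1.])
    if z is None: 
        q=d[int(v)-1:int(v)+2,int(u)-1:int(u)+2]; q=q[q>0]; s=np.median(q) if q.size else np.nan
    else: s=(z-T[2,3])/(T[:3,:3]@r)[2]
    return T[:3,:3]@(r*s)+T[:3,3]
E
python3 - <<'E'
from h import *
print(env.get_state())
for n in('scene','top'):
    grab(n,n+'0'); print(env.get_calibration(n))
E
```

```text
pics
{'time': 0.0, 'joint_positions': array([-1.25541381e+00,  3.53666620e-01,  1.63413178e+00, -4.22561903e-06,
        1.15520368e+00, -2.40105792e-03]), 'joint_velocities': array([-2.63386642e-04, -4.14777553e-04, -2.57805915e-04,  9.22437791e-05,
        1.29430365e-03, -1.30340357e-04]), 'joint_torque': array([ 5.63249869e-04, -6.05239749e+01, -3.42077994e+01,  6.96982670e-05,
        9.05989960e-03, -7.36667793e-07]), 'position': array([ 0.19513876, -0.59325337,  0.23055116]), 'orientation': array([-3.10064424e+00, -4.96857974e-01,  3.50887196e-04]), 'force': array([-0.10989676, -0.74141673,  0.00182362]), 'wrist_torque': array([ 0.02564722, -0.05191944,  0.00777455]), 'gripper_width': 0.08554111290586336}
{'vfov': 46.310931417850504, 'cx': 324.29817504661213, 'cy': 235.48112138109806, 'cam_to_world': array([[-0.73379859, -0.52340811,  0.43310919,  0.08852658],
       [-0.67933054,  0.57192523, -0.45979511,  0.70770101],
       [-0.00704559, -0.6316213 , -0.77524505,  1.00796986],
       [ 0.        ,  0.        ,  0.        ,  1.        ]])}
{'vfov': 46.04844005177574, 'cx': 321.95918507531434, 'cy': 237.2317450308193, 'cam_to_world': array([[ 0.00660327, -0.99574248,  0.09194184,  0.46119271],
       [-0.9995547 , -0.00389692,  0.02958393,  0.17120076],
       [-0.02909969, -0.09209624, -0.99532482,  1.31971115],
       [ 0.        ,  0.        ,  0.        ,  1.        ]])}
```

View pics/scene0.png

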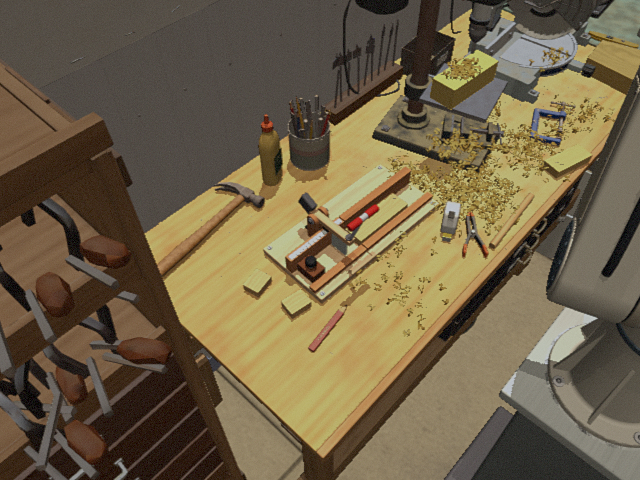

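View pics/top0.png

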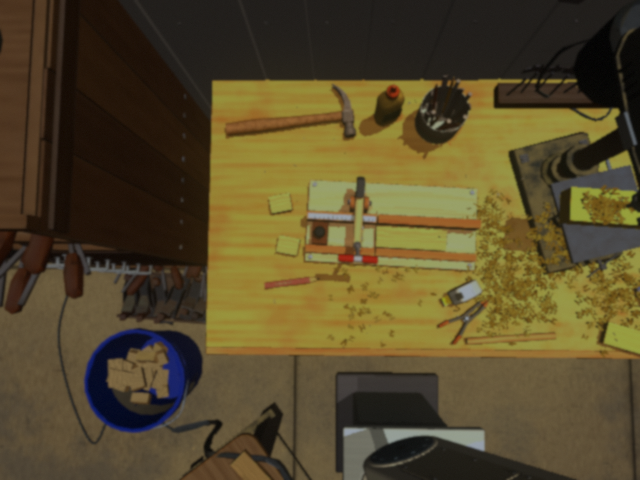

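The scene shows the guide at around (350,235) and the pieces, pencil and tape around it. In the top view the guide spans columns 305–478 and rows 180–270, with the handle at (358,258). I'll enlarge it.

Run:
```python
import cv2
p=cv2.imread('pics/top0.png'); cv2.imwrite('pics/top0c.png',cv2.resize(p[165:315,290:490],(800,600),interpolation=cv2.INTER_CUBIC))
p=cv2.imread('pics/scene0.png'); cv2.imwrite('pics/scene0c.png',cv2.resize(p[155:305,255:455],(800,600),interpolation=cv2.INTER_CUBIC))
```

```text
(no output)
```

View pics/top0c.png

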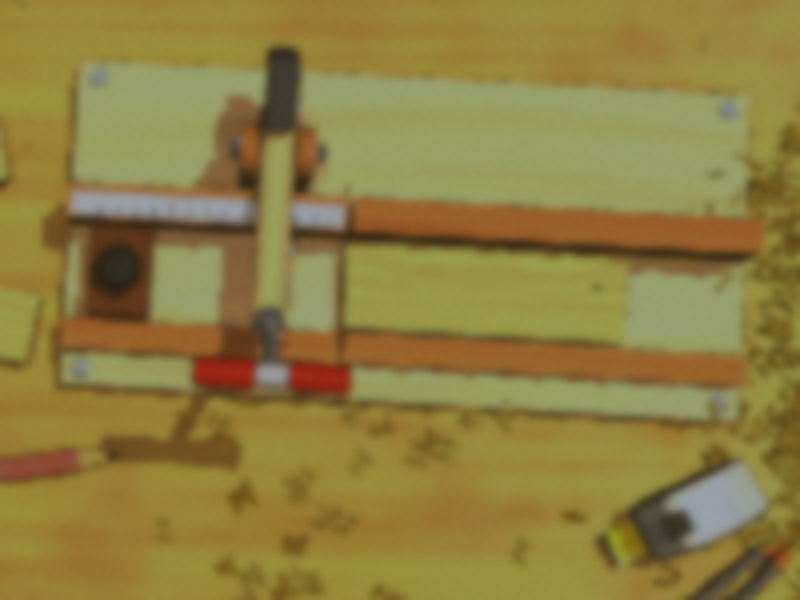

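View pics/scene0c.png

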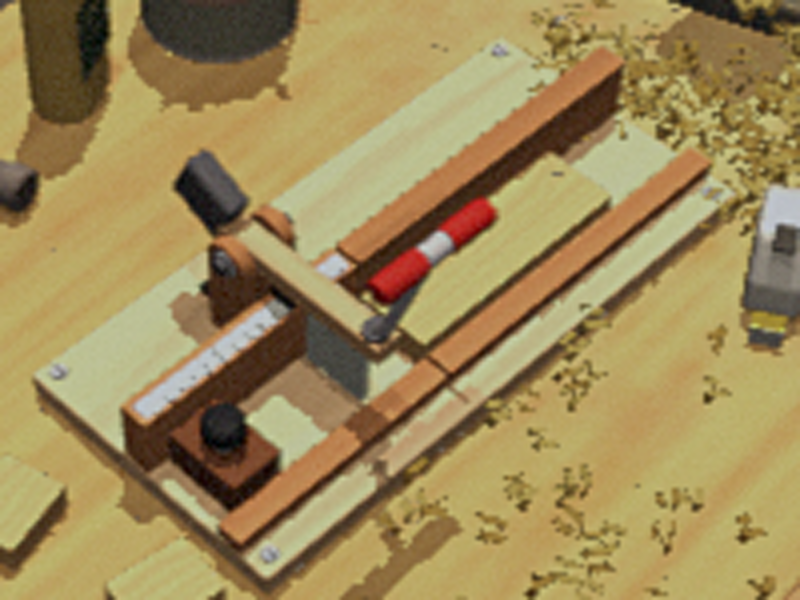

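Base corners in the top crop lie at (80,62), (748,95), (737,420) and (58,388). The strip's trailing end is at about x=624, and its leading end is near the saw slot at 345. The handle is at (270,375).

```bash
cat >> h.py <<'E'
def fit(L,W):
    L=np.array(L);W=np.array(W)[:,:2]; a=L-L.mean(0);b=W-W.mean(0)
    th=np.arctan2((a[:,0]*b[:,1]-a[:,1]*b[:,0]).sum(),(a*b).sum())
    R=np.array([[np.cos(th),-np.sin(th)],[np.sin(th),np.cos(th)]]); t=W.mean(0)-R@L.mean(0)
    return th,R,t,(L@R.T+t-W)
E
python3 - <<'E'
from h import *
d=np.load('pics/top0.npy')
L=np.array([[125,190],[125,-200],[-65,-200],[-65,190]])/1e3
px=[(80,62),(748,95),(737,420),(58,388)]
W=[world('top',d,290+u/4,165+v/4,.018) for u,v in px]
th,R,t,res=fit(L,W); print(th,t,res*1e3)
ds=np.load('pics/scene0.npy')
for n,D,(u,v),z in [('top',d,(624,305),.038),('top',d,(345,285),.038),('top',d,(270,375),.182),('top',d,(270,375),None),('scene',ds,(433,245),None),
  ('scene',ds,(433,245),.19),('scene',ds,(583,185),.038),('scene',ds,(610,205),.038),('scene',ds,(555,155),.038)]:
    o=(290,165) if n=='top' else (255,155)
    w=world(n,D,o[0]+u/4,o[1]+v/4,z); g=R.T@(w[:2]-t); print(n,u,v,w.round(4),'guide',(g*1e3).round(1))
P=lambda x,y:(R@[x,y]+t).round(4)
print('handle',P(-.063,.073),'endstop',P(0,.14),'stripend',P(0,-.13))
E
```

```text
-0.04723545735408348 [0.58067368 0.05672301] [[-0.08016238  1.85301559]
 [ 0.50676482 -0.42823881]
 [-1.28632019 -1.17125361]
 [ 0.85971774 -0.25352317]]
top 624 305 [ 0.5716 -0.0717  0.038 ] guide [  -3.  -128.7]
top 345 285 [0.5823 0.0858 0.038 ] guide [ 0.3 29.1]
top 270 375 [0.5231 0.1331 0.182 ] guide [-61.2  73.6]
top 270 375 [0.5227 0.1334 0.1886] guide [-61.5  73.8]
scene 433 245 [0.5248 0.1336 0.1858] guide [-59.5  74.2]
scene 433 245 [0.5225 0.1365 0.19  ] guide [-61.8  77. ]
scene 583 185 [ 0.5686 -0.0645  0.038 ] guide [  -6.4 -121.6]
scene 610 205 [ 0.5473 -0.0625  0.038 ] guide [ -27.7 -120.7]
scene 555 155 [ 0.5956 -0.0724  0.038 ] guide [  21.1 -128.3]
handle [0.5212 0.1326] endstop [0.5873 0.1966] stripend [ 0.5745 -0.0731]
```

```bash
cat >> h.py <<'E'
from scipy.spatial.transform import Rotation as Ro
TH=-0.0472; RG=np.array([[np.cos(TH),-np.sin(TH)],[np.sin(TH),np.cos(TH)]]); TG=np.array([.5807,.0567])
def status():
    s=env.get_state(); g=RG.T@(s['position'][:2]-TG)
    print('t',round(s['time'],2),'guide mm',(g*1e3).round(1),'z',(s['position'][2]*1e3).round(1),'F',s['force'].round(1),'w',round(s['gripper_width'],4))
def go(gx,gy,z,yaw=TH):
    s=env.get_state(); R0=Ro.from_rotvec(s['orientation']); w=np.r_[RG@[gx/1e3,gy/1e3]+TG,z/1e3]
    d=R0.inv().apply(w-s['position'])*1e3
    R1=Ro.from_matrix(np.array([[np.cos(yaw),np.sin(yaw),0],[np.sin(yaw),-np.cos(yaw),0],[0,0,-1]]))
    print('shift',d.round(1),'turn',(R0.inv()*R1).as_rotvec().round(4),'world',w.round(3))
E
python3 -c "
from h import *
status(); go(-120,46,250); go(-120,46,162)
d=np.load('pics/top0.npy')
for p in [(550,260),(515,150),(470,290),(445,300),(420,80)]: print(p,world('top',d,*p).round(3))"
```

```text
t 0.1 guide mm [-354.4 -667.5] z 230.6 F [-0.7  0.5 -0. ] w 0.0856
shift [ 473.7 -582.8  -18.6] turn [-1.20e-03  2.00e-04  3.65e-01] world [0.463 0.108 0.25 ]
shift [ 473.7 -582.7   69.4] turn [-1.20e-03  2.00e-04  3.65e-01] world [0.463 0.108 0.162]
(550, 260) [ 0.53  -0.304  0.037]
(515, 150) [ 0.785 -0.236  0.025]
(470, 290) [ 0.462 -0.118  0.062]
(445, 300) [ 0.439 -0.074  0.006]
(420, 80) [ 0.962 -0.022  0.001]
```

```bash
python3 -m crank '[[[26,-33,-2],[0,0,0.03]],[[53,-65,-4],[0,0,0.07]],[[79,-98,-6],[0,0,0.11]],[[105,-130,-8],[0,0,0.15]],[[130,-161,-10],[0,0,0.19]],[[156,-192,-12],[0,0,0.23]],[[181,-223,-14],[0,0,0.27]],[[206,-254,-16],[0,0,0.3]],[[231,-285,-18],[0,0,0.33]],[[257,-316,-19],[0,0,0.35]],[[282,-347,-19],[0,0,0.365]],[[300,-369,-19],[0,0,0.365]]]' 0
python3 -c "
from h import *
status(); go(-120,46,250); go(-120,46,162)"
```

```text
time: 1.1
position: [0.3652, -0.1468, 0.2503]
orientation: [-3.14, 0.075, -0.0]
force: [-0.0, 0.1, -1.0]
gripper_width: -0.0001
t 1.1 guide mm [-205.7 -213.4] z 250.3 F [-0.   0.1 -1. ] w -0.0001
shift [  85.5 -259.4    0.5] turn [-0.0006 -0.0003 -0.0006] world [0.463 0.108 0.25 ]
shift [  85.5 -259.4   88.5] turn [-0.0006 -0.0003 -0.0006] world [0.463 0.108 0.162]
```

```bash
python3 -m crank '[[[12,-36,0],[0,0,0]],[[24,-72,0],[0,0,0]],[[36,-108,10],[0,0,0]],[[48,-144,25],[0,0,0]],[[60,-180,40],[0,0,0]],[[72,-216,55],[0,0,0]],[[80,-240,70],[0,0,0]],[[85,-259,82],[0,0,0]],[[85,-259,88],[0,0,0]],[[85,-259,88],[0,0,0]]]'
python3 -c "
from h import *
status(); go(-120,46,162); go(-90,46,162)
for n in('scene','top'): grab(n,n+'1')
p=cv2.imread('pics/scene1.png'); cv2.imwrite('pics/scene1c.png',cv2.resize(p[130:310,240:480],(800,600)))
p=cv2.imread('pics/top1.png'); cv2.imwrite('pics/top1c.png',cv2.resize(p[165:315,290:490],(800,600)))"
```

```text
time: 1.93
position: [0.4609, 0.1057, 0.1606]
orientation: [3.14, -0.071, -0.005]
force: [-0.6, 0.4, -0.4]
gripper_width: 0.0001
t 1.93 guide mm [-122.    43.3] z 160.6 F [-0.6  0.4 -0.4] w 0.0001
shift [ 2.  -2.7 -1.4] turn [0.001  0.0032 0.0022] world [0.463 0.108 0.162]
shift [32.  -2.7 -1.5] turn [0.001  0.0032 0.0022] world [0.493 0.107 0.162]
```

View pics/scene1c.png

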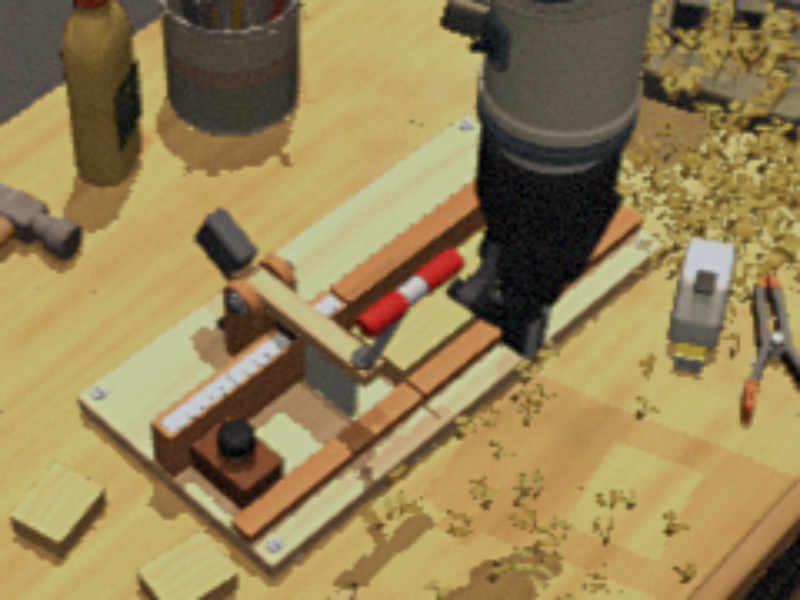

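View pics/top1c.png

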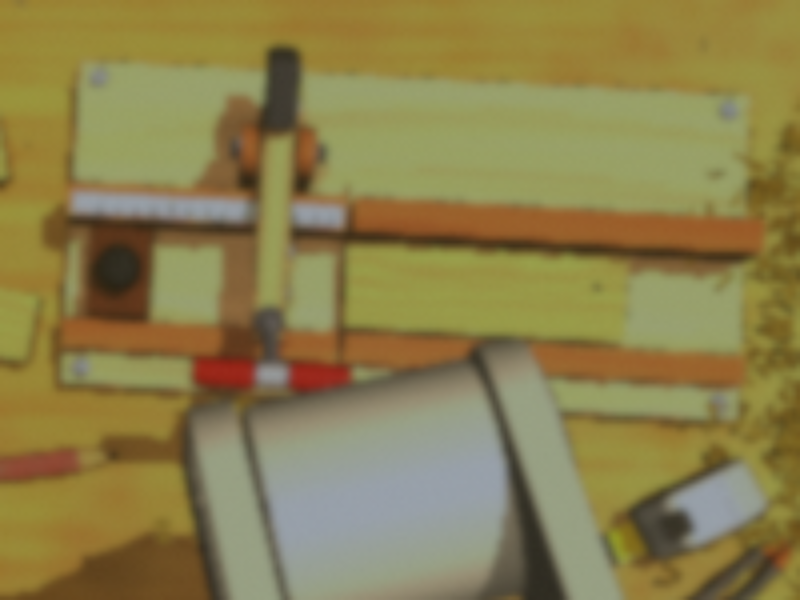

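Run:
```python
from h import *
p=cv2.imread('pics/scene1.png'); q=cv2.convertScaleAbs(p[180:255,360:460],alpha=2.5,beta=20); cv2.imwrite('pics/scene1d.png',cv2.resize(q,(800,600),interpolation=cv2.INTER_CUBIC))
d=np.load('pics/scene1.npy')
for u,v in [(378,217),(384,212),(390,205),(397,230),(397,220),(397,210)]:
    w=world('scene',d,u,v); print(u,v,((RG.T@(w[:2]-TG))*1e3).round(0),(w[2]*1e3).round(0))
```

```text
378 217 [-117.  102.] 253.0
384 212 [-121.   92.] 262.0
390 205 [-126.   83.] 277.0
397 230 [-128.   53.] 185.0
397 220 [-129.   59.] 219.0
397 210 [-132.   68.] 256.0
```

View pics/scene1d.png

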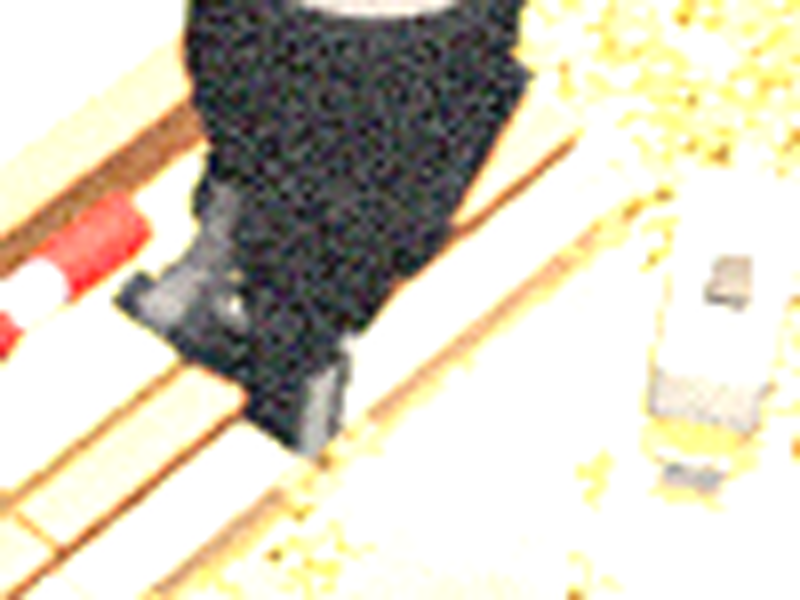

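The finger tips are clear and stand in front of the handle's near end. The shut linkage bulges out well above the bar. Now I'll approach until contact.

```bash
python3 -m crank '[[[12,0,0],[0,0,0]],[[24,0,0],[0,0,0]],[[30,0,0],[0,0,0]],[[34,0,0],[0,0,0]],[[37,0,0],[0,0,0]],[[39,0,0],[0,0,0]],[[39,0,0],[0,0,0]]]'
python3 -c "
from h import *
status()"
```

```text
time: 2.62
position: [0.5013, 0.1033, 0.1622]
orientation: [3.141, -0.075, -0.0]
force: [0.6, -0.5, -0.0]
gripper_width: -0.0001
t 2.62 guide mm [-81.5  42.8] z 162.2 F [ 0.6 -0.5 -0. ] w -0.0001
```

```bash
python3 -m crank '[[[5,-1,-4],[0,0,0]],[[11,-2,-11],[0,0,0]],[[17,-2,-18],[0,0,0]],[[23,-2,-24],[0,0,0]],[[29,-2,-29],[0,0,0]],[[36,-2,-34],[0,0,0]],[[43,-2,-39],[0,0,0]],[[50,-2,-43],[0,0,0]]]'
python3 -c "
from h import *
status()
for n in('scene',): grab(n,n+'2')
p=cv2.imread('pics/scene2.png'); cv2.imwrite('pics/scene2c.png',cv2.resize(p[130:310,240:480],(800,600)))"
```

```text
time: 3.28
position: [0.5523, 0.1031, 0.2061]
orientation: [-3.14, 0.074, -0.002]
force: [-0.6, 0.2, 0.5]
gripper_width: 0.0002
t 3.28 guide mm [-30.6  45. ] z 206.1 F [-0.6  0.2  0.5] w 0.0002
```

View pics/scene2c.png

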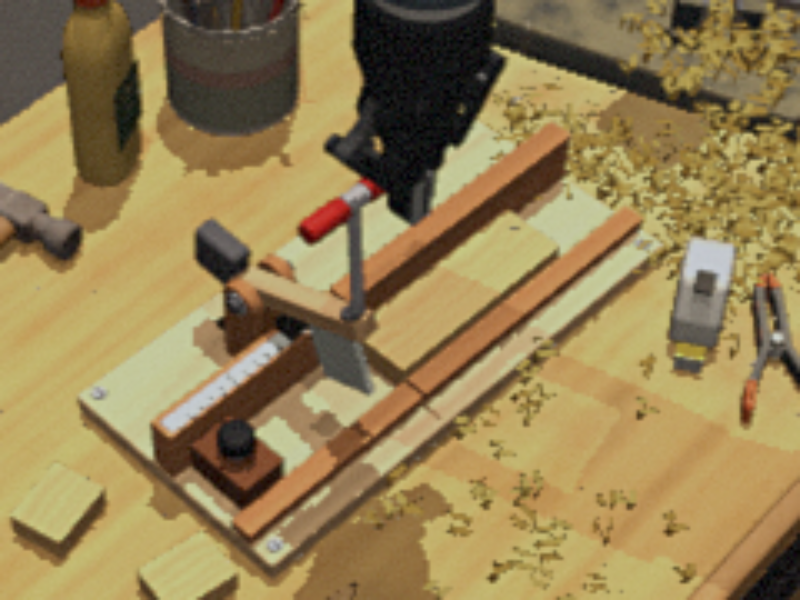

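The arm has lifted to about 0.4 rad, with the fingers behind the near sleeve. I'll keep following the arc.

```bash
python3 -m crank '[[[8,0,-4],[0,0,0]],[[15,0,-7],[0,0,0]],[[23,0,-10],[0,0,0]],[[31,0,-13],[0,0,0]],[[39,0,-15],[0,0,0]],[[47,0,-18],[0,0,0]],[[55,0,-19],[0,0,0]],[[63,0,-20],[0,0,0]],[[71,0,-21],[0,0,0]],[[80,0,-21],[0,0,0]],[[90,0,-21],[0,0,0]],[[100,0,-20],[0,0,0]]]'
python3 -c "
from h import *
status()
for n in('scene',): grab(n,n+'3')
p=cv2.imread('pics/scene3.png'); cv2.imwrite('pics/scene3c.png',cv2.resize(p[130:310,240:480],(800,600)))"
```

```text
time: 4.33
position: [0.6521, 0.0983, 0.2253]
orientation: [-3.141, 0.074, -0.0]
force: [-0.5, -0.0, 0.3]
gripper_width: -0.0
t 4.33 guide mm [69.3 44.9] z 225.3 F [-0.5 -0.   0.3] w -0.0
```

View pics/scene3c.png

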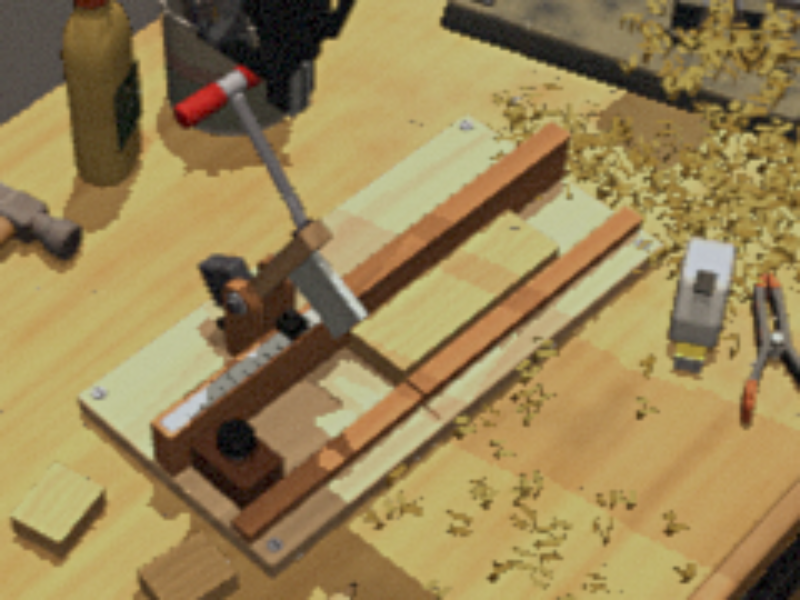

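The arm is past its balance at about 1.05 rad. I'll back the fingers off and let it fall.

```bash
python3 -m crank '[[[4,0,0],[0,0,0]],[[4,0,0],[0,0,0]],[[0,0,-5],[0,0,0]],[[-15,0,-15],[0,0,0]],[[-30,0,-15],[0,0,0]],[[-45,0,-15],[0,0,0]],[[-45,0,-15],[0,0,0]]]'
python3 -c "
from h import *
status()
for n in('scene',): grab(n,n+'4')
p=cv2.imread('pics/scene4.png'); cv2.imwrite('pics/scene4c.png',cv2.resize(p[130:310,240:480],(800,600)))"
```

```text
time: 4.97
position: [0.6032, 0.1006, 0.2409]
orientation: [3.141, -0.074, -0.002]
force: [0.3, 0.3, 0.8]
gripper_width: 0.0001
t 4.97 guide mm [20.4 44.9] z 240.9 F [0.3 0.3 0.8] w 0.0001
```

View pics/scene4c.png

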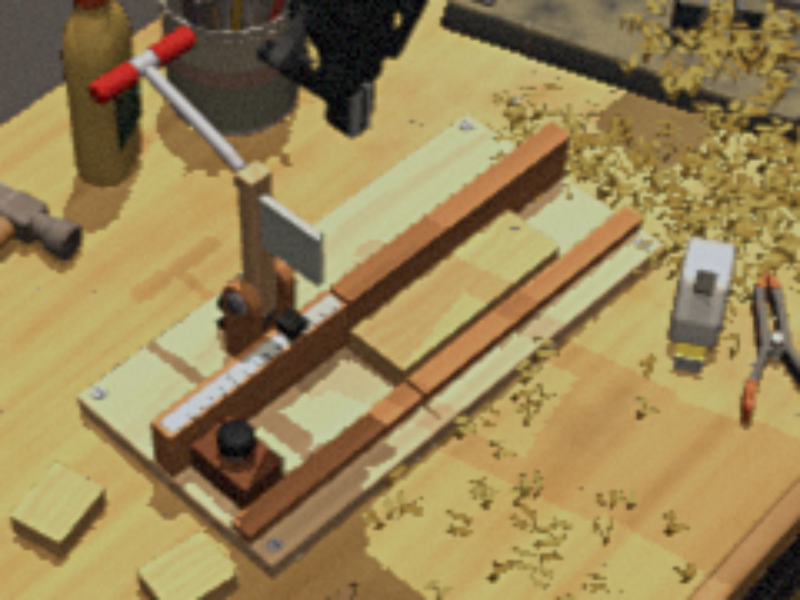

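The flip stop is upright on its rest (arm at (255,240) in the crop). Next the fingers go behind the strip.

```bash
python3 -c "
from h import *
go(0,-175,150); go(0,-175,26)"
```

```text
shift [-22.  219.9  91. ] turn [-0.0001 -0.      0.0004] world [ 0.572 -0.118  0.15 ]
shift [-22.  219.9 215. ] turn [-0.0001 -0.      0.0004] world [ 0.572 -0.118  0.026]
```

```bash
python3 -m crank '[[[-4,36,0],[0,0,0]],[[-8,72,10],[0,0,0]],[[-12,108,30],[0,0,0]],[[-16,144,50],[0,0,0]],[[-20,180,70],[0,0,0]],[[-22,210,85],[0,0,0]],[[-22,220,91],[0,0,0]],[[-22,220,120],[0,0,0]],[[-22,220,150],[0,0,0]],[[-22,220,165],[0,0,0]],[[-22,220,165],[0,0,0]]]'
python3 -c "
from h import *
status(); go(0,-175,26)
for n in('scene','top'): grab(n,n+'5')
p=cv2.imread('pics/scene5.png'); cv2.imwrite('pics/scene5c.png',cv2.resize(p[130:310,240:480],(800,600)))
p=cv2.imread('pics/top5.png'); cv2.imwrite('pics/top5c.png',cv2.resize(p[165:315,290:490],(800,600)))"
```

```text
time: 5.93
position: [0.572, -0.1176, 0.0722]
orientation: [-3.14, 0.074, 0.008]
force: [0.0, 0.2, 0.2]
gripper_width: 0.0002
t 5.93 guide mm [  -0.5 -174.5] z 72.2 F [0.  0.2 0.2] w 0.0002
shift [ 0.7  0.5 46.2] turn [-0.001   0.005  -0.0002] world [ 0.572 -0.118  0.026]
```

View pics/scene5c.png

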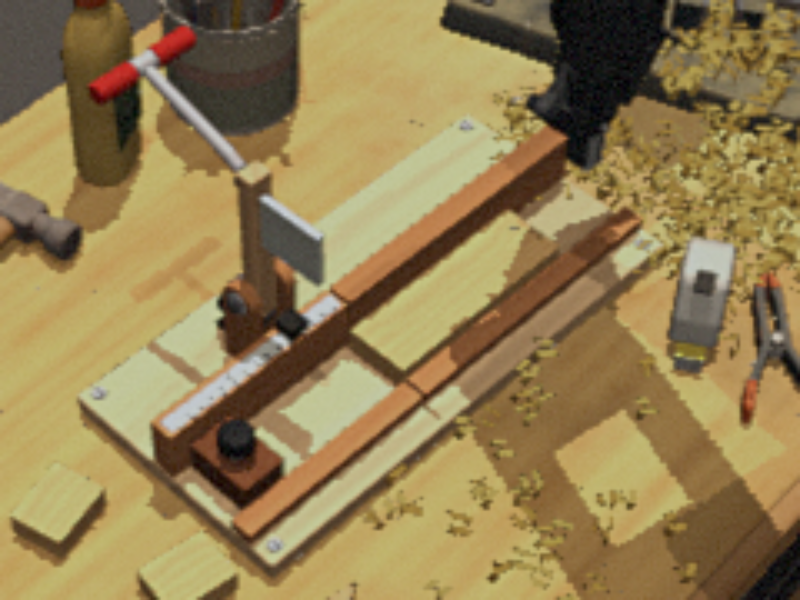

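The stop is still thrown back. The fingers are over the track behind the strip's end, with the tape clear.

```bash
python3 -m crank '[[[0,0,15],[0,0,0]],[[0,0,30],[0,0,0]],[[0,0,40],[0,0,0]],[[0,0,46],[0,0,0]],[[0,0,46],[0,0,0]],[[0,0,46],[0,0,0]]]'
python3 -c "
from h import *
status(); go(0,-145,26)"
```

```text
time: 6.53
position: [0.5742, -0.1182, 0.0299]
orientation: [3.141, -0.074, 0.001]
force: [-0.1, 0.9, 0.7]
gripper_width: -0.0001
t 6.53 guide mm [   1.7 -175. ] z 29.9 F [-0.1  0.9  0.7] w -0.0001
shift [ -1.7 -30.    3.9] turn [ 0.0001 -0.0006  0.0001] world [ 0.574 -0.088  0.026]
```

```bash
python3 -m crank '[[[-2,-8,4],[0,0,0]],[[-2,-16,4],[0,0,0]],[[-2,-22,4],[0,0,0]],[[-2,-26,4],[0,0,0]],[[-2,-30,4],[0,0,0]],[[-2,-34,4],[0,0,0]],[[-2,-38,4],[0,0,0]],[[-2,-43,4],[0,0,0]],[[-2,-48,4],[0,0,0]],[[-2,-53,4],[0,0,0]],[[-2,-58,4],[0,0,0]],[[-2,-63,4],[0,0,0]]]'
python3 -c "
from h import *
status()
for n in('scene',): grab(n,n+'6')
p=cv2.imread('pics/scene6.png'); cv2.imwrite('pics/scene6c.png',cv2.resize(p[130:310,240:480],(800,600)))"
```

```text
time: 7.53
position: [0.5746, -0.0548, 0.0253]
orientation: [3.141, -0.074, -0.0]
force: [-0.5, -0.1, -0.1]
gripper_width: -0.0003
t 7.53 guide mm [  -0.8 -111.6] z 25.3 F [-0.5 -0.1 -0.1] w -0.0003
```

View pics/scene6c.png

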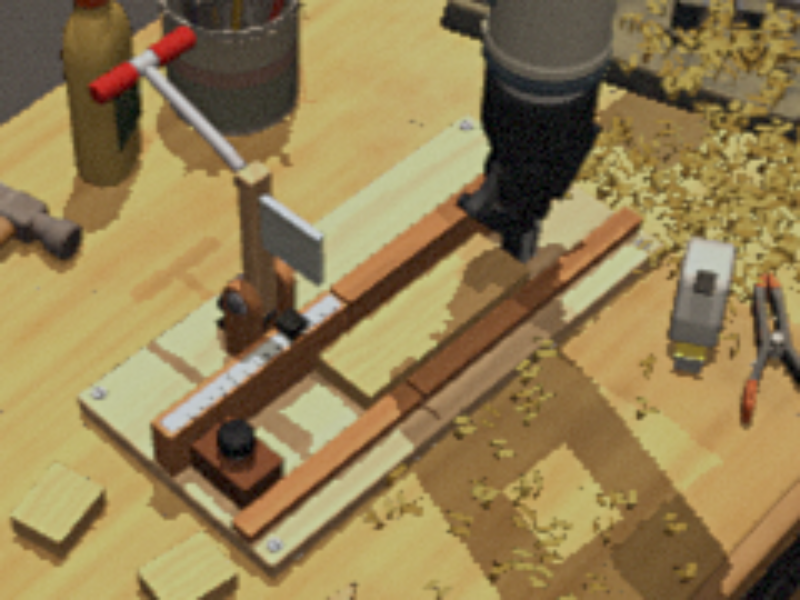

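The strip moves straight and flat, and its leading end is already past the saw slot. About 75 mm remain.

```bash
python3 -m crank '[[[0,-5,0],[0,0,0]],[[0,-10,0],[0,0,0]],[[0,-16,0],[0,0,0]],[[0,-22,0],[0,0,0]],[[0,-28,0],[0,0,0]],[[0,-34,0],[0,0,0]],[[0,-40,0],[0,0,0]],[[0,-46,0],[0,0,0]],[[0,-51,0],[0,0,0]],[[0,-56,0],[0,0,0]],[[0,-60,0],[0,0,0]],[[0,-63,0],[0,0,0]]]'
python3 -m crank '[[[0,-2,0],[0,0,0]],[[0,-4,0],[0,0,0]],[[0,-6,0],[0,0,0]],[[0,-7,0],[0,0,0]],[[0,-8,0],[0,0,0]],[[0,-9,0],[0,0,0]],[[0,-9,0],[0,0,0]]]'
python3 -c "
from h import *
status()
for n in('scene',): grab(n,n+'7')
p=cv2.imread('pics/scene7.png'); cv2.imwrite('pics/scene7c.png',cv2.resize(p[190:280,280:400],(800,600),interpolation=cv2.INTER_CUBIC))"
```

```text
time: 8.58
position: [0.5776, 0.0082, 0.0253]
orientation: [-3.141, 0.074, 0.0]
force: [-0.5, -0.6, 0.0]
gripper_width: 0.0001
time: 9.17
position: [0.578, 0.0168, 0.0253]
orientation: [-3.141, 0.074, 0.0]
force: [-0.0, -0.9, -0.1]
gripper_width: 0.0001
t 9.17 guide mm [ -0.8 -40. ] z 25.3 F [-0.  -0.9 -0.1] w 0.0001
```

View pics/scene7c.png

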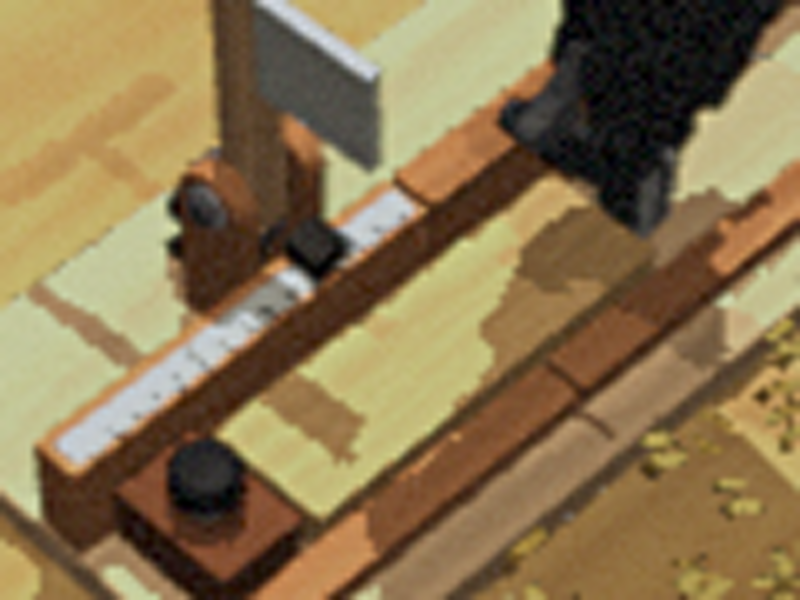

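The strip is nearly at the stop, and the stop's top may hide a gap. I'll creep on until the force rises.

```bash
for i in 1; do python3 -m crank '[[[0,-1,0],[0,0,0]],[[0,-2,0],[0,0,0]],[[0,-3,0],[0,0,0]],[[0,-3,0],[0,0,0]],[[0,-3,0],[0,0,0]]]'; done
python3 -c "
from h import *
status()"
```

```text
time: 9.63
position: [0.5782, 0.0198, 0.0253]
orientation: [-3.141, 0.074, -0.0]
force: [-0.3, 0.4, -0.2]
gripper_width: -0.0003
t 9.63 guide mm [ -0.7 -37. ] z 25.3 F [-0.3  0.4 -0.2] w -0.0003
```

```bash
python3 -m crank '[[[0,-1,0],[0,0,0]],[[0,-2,0],[0,0,0]],[[0,-2,0],[0,0,0]],[[0,-2,0],[0,0,0]]]'
python3 -c "
from h import *
status()"
python3 -m crank '[[[0,-1,0],[0,0,0]],[[0,-1,0],[0,0,0]],[[0,-1,0],[0,0,0]]]'
python3 -c "
from h import *
status()"
```

```text
time: 9.97
position: [0.5783, 0.0218, 0.0253]
orientation: [-3.141, 0.074, -0.0]
force: [-0.3, 0.3, 0.6]
gripper_width: 0.0001
t 9.97 guide mm [ -0.7 -35. ] z 25.3 F [-0.3  0.3  0.6] w 0.0001
time: 10.22
position: [0.5784, 0.0228, 0.0253]
orientation: [-3.141, 0.074, -0.0]
force: [0.8, 0.7, -0.1]
gripper_width: 0.0004
t 10.22 guide mm [ -0.7 -34. ] z 25.3 F [ 0.8  0.7 -0.1] w 0.0004
```

```bash
for k in 1; do python3 -m crank '[[[0,-1,0],[0,0,0]],[[0,-1,0],[0,0,0]],[[0,-1,0],[0,0,0]]]'; python3 -m crank '[[[0,-1,0],[0,0,0]],[[0,-1,0],[0,0,0]],[[0,-1,0],[0,0,0]]]'; done
python3 -c "
from h import *
status()
for n in('top',): grab(n,n+'8')
p=cv2.imread('pics/top8.png'); cv2.imwrite('pics/top8c.png',cv2.resize(p[205:265,295:375],(800,600),interpolation=cv2.INTER_CUBIC))"
```

```text
time: 10.47
position: [0.5784, 0.0236, 0.0253]
orientation: [3.141, -0.074, -0.0]
force: [0.8, -1.3, 0.7]
gripper_width: -0.0001
time: 10.72
position: [0.5783, 0.0239, 0.0253]
orientation: [3.14, -0.074, -0.0]
force: [0.2, -6.9, 0.8]
gripper_width: 0.0002
t 10.72 guide mm [ -0.9 -32.9] z 25.3 F [ 0.2 -6.9  0.8] w 0.0002
```

View pics/top8c.png

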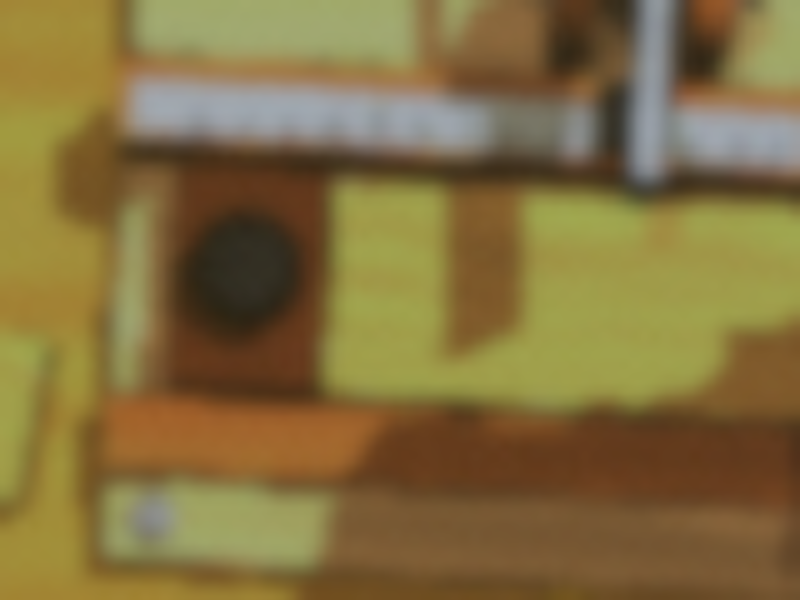

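Contact force has built up to about 7 N, and the top view shows the strip flush against the dark stop at column 325 with no gap. I'll back off and lift.

```bash
python3 -m crank '[[[0,4,0],[0,0,0]],[[0,12,0],[0,0,0]],[[0,25,0],[0,0,0]],[[0,40,0],[0,0,0]],[[0,40,-20],[0,0,0]],[[0,40,-50],[0,0,0]],[[0,50,-85],[0,0,0]],[[0,70,-125],[0,0,0]],[[0,90,-150],[0,0,0]],[[-30,110,-170],[0,0,0]],[[-60,130,-180],[0,0,0]],[[-60,130,-180],[0,0,0]]]'
python3 -c "
from h import *
status()
for n in('scene','top'): grab(n,n+'9')
p=cv2.imread('pics/scene9.png'); cv2.imwrite('pics/scene9c.png',cv2.resize(p[130:310,240:480],(800,600)))
p=cv2.imread('pics/top9.png'); cv2.imwrite('pics/top9c.png',cv2.resize(p[165:315,290:490],(800,600),interpolation=cv2.INTER_CUBIC))"
```

```text
time: 11.77
position: [0.5085, -0.1055, 0.2074]
orientation: [3.139, -0.077, 0.0]
force: [0.6, 0.2, 0.2]
gripper_width: 0.0001
t 11.77 guide mm [ -64.4 -165.4] z 207.4 F [0.6 0.2 0.2] w 0.0001
```

View pics/scene9c.png

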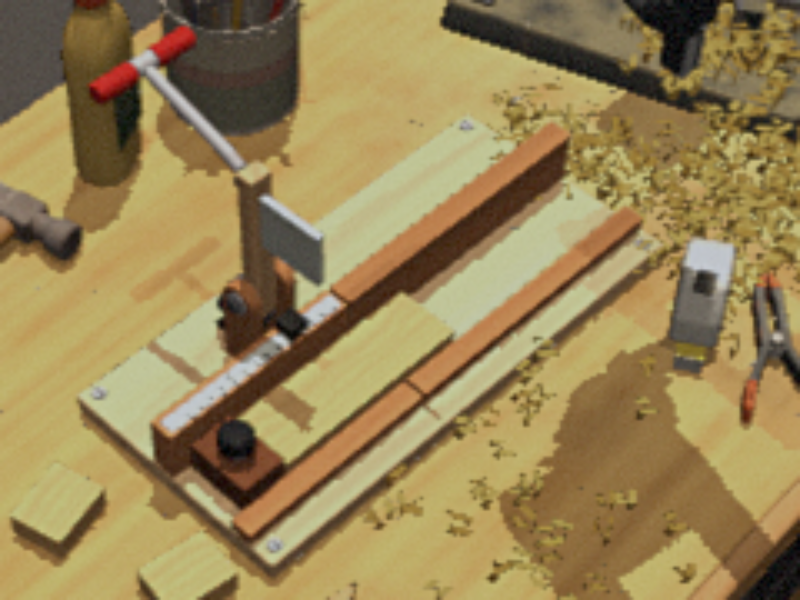

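View pics/top9c.png

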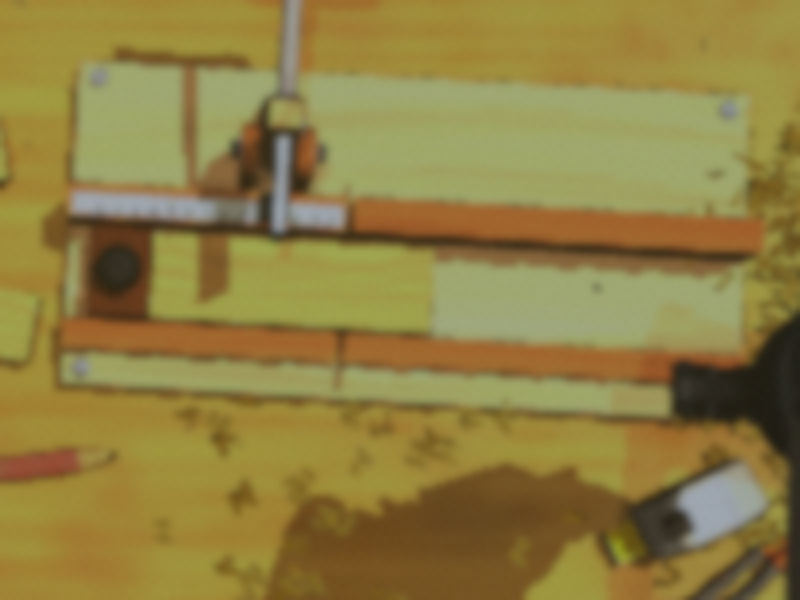

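The strip is butted and the stop upright. The trailing end is at crop (432,290). One numeric check, then I'll hand in.

```bash
python3 -c "
from h import *
w=world('top',None,290+432/4,165+290/4,.038); print((RG.T@(w[:2]-TG)*1e3).round(1))
status(); print(abs(env.get_state()['joint_velocities']).max()); env.close_job()"
```

```text
[ -0.1 -20.2]
t 11.87 guide mm [ -61.3 -163.5] z 206.1 F [ 0.4  0.4 -0.4] w -0.0002
0.03830450054869047
the job is handed in; nothing more can be done
```

I threw the flip stop back and pushed the strip home, then handed the job in at about 11.9 s with no failures seen.

- **Flip stop:** I pushed the near end of the handle along its arc with the shut fingers, to about 1.05 rad. It then fell onto its rest by itself and stood upright in every later picture. The wrist force readings taken between moves stayed around 1 N.
- **Strip:** I pushed it along the track from behind, at low speed, until the force rose to about 7 N against the end stop. In the last top view its trailing end is at guide y −20.2 mm, against −20 mm when fully home. That puts it within measuring error (about 2 mm) of butted, with no gap visible. It looks flat and is centred at about x 0.
- **Everything else:** both cut pieces, the pencil and the tape measure look unmoved by eye in the last pictures; I did not measure them. The fingers were clear of everything, above and behind the guide, when I handed in. The arm was still settling then, at up to 0.04 rad/s.

No check failed or disagreed. I judged the stop's angle and the moment of its fall from the pictures only, since the state gives no reading for them.

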